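# Draw the shelf brush's telescopic handle to its second stop and hold it

### The job

The long-reach shelf brush is clamped in the wooden holder on the pantry table with its telescopic handle closed. Take the black grip, squeeze in the red release button on its side, draw the handle straight out past the first stop to the second stop, as far as it goes, and finish still holding it fully extended against its return springs, with the button kept squeezed, so that I can wipe down the tubes. Leave the jar, the tin and the mug alone.

Things in the scene. Friction and masses are not known exactly. Their poses are not given: they have to be found in the camera images.
- holder: wooden holder with the brush clamped in it, fixed to the table. The pole lies level along its x axis, 75 mm above the table; -x is the way the handle pulls out (roughly towards the robot), +y the side of the red button, z up. Origin: on the table straight below the centre of the closed grip. Wooden base 210 x 130 x 16 mm at x = 80 to 290 mm; clamps at x = 125 and 235 mm, 103 mm high
- tube_end (a point): front end of the fixed blue outer tube (26 mm thick, black collar 32 mm), on the pole axis, at the holder's x = 66 mm. A steel catch sits at x = 74 to 84 mm on the button side, reaching to y = 38 mm and 93 mm high. The brush head, 200 mm wide, is at x = 260 to 335 mm
- grip: black grip on the end of the handle; origin at its centre, axes like the holder's. 26 mm tall, x = -44 to +40 mm; plain side at y = -14 mm; the button stands out to y = 22 mm (36 mm across, 29 mm squeezed). Round end disc 46 mm across at x = -55 to -44 mm. Fingers closing along y from above at x = 0 squeeze the button; there is free room beside and 60 mm under the grip
- grip_centre (a point): the centre of the black grip (moves with it), 75 mm above the table
- button_face (a point): the middle of the red button's outer face, 44 mm long along the grip and 18 mm tall, facing the grip's +y; moves with the button
- release (a joint): red button, m: 0 out, 0.007 fully squeezed in. Sprung: starts to move at 4 N, fully in at 8 N, springs back out when let go. A red arm from it hooks behind the steel catch: the closed handle is locked until the button is in by about 0.004. Grip with 20 N or more to squeeze it and pull too
- handle (a joint): thin steel rod with the grip: how far it is drawn out of the sleeve, m: 0 closed, 0.070 at its end = the first stop. Its spring pulls back with about 3 N closed, 4.5 N at the end
- sleeve (a joint): aluminium middle tube with the yellow ring: how far it is drawn out of the blue tube, m: 0 closed, 0.060 at its end = the second stop. Its spring pulls back with 8 N closed, 10 N at the end, so it follows only after the handle reaches the first stop; at the second stop the grip has moved 130 mm in all. Let go, both spring back
- jar: bystander: amber glass storage jar, 72 mm across, 105 mm tall, loose; origin at the centre of its underside
- tin: bystander: food tin with a green label, 66 mm across, 90 mm tall, loose; origin at the centre of its underside
- mug: bystander: white mug, 76 mm across, 85 mm tall, handle on its +y side, loose; origin at the centre of its underside

How it is judged:
By the outcome, as a careful person would: the job done as asked, in the order asked, and still so for the second after the job is handed in, while the arm keeps its last pose, push and grip.
It also fails if it takes over 48 s, if anything falls off the work surface, if the arm or the gripper's body presses on something with over 40 N, if the wrist force passes 120 N, or if a joint passes its speed limit or range.

### The arm

A 6-joint arm with a two-finger parallel gripper is mounted at the origin on the work surface. World frame = base frame: x ahead of the robot, y to its left, z up, the work surface at z = 0. Lengths are in m, angles in degrees, forces in N, time in s.
With the tool pointing down it reaches from about 0.3 to 0.75 m from the base axis. Payload 8.5 kg.
Tool frame: the origin (TCP) lies on the centre line of the jaws, within the pads' length; the fingertips stand 19 mm ahead of it and the grasp point (between the pads) is the TCP; z points along the fingers, x is the direction in which the jaws open and shut, and the axes are right-handed (so a half turn about z gives the same grasp; the last joint's range is limited). The gripper opens to 85 mm and grips with 20 to 120 N. Pads are 22 mm wide; open, the fingers measure 114 mm over their backs; the gripper's body (76 mm by 85 mm) begins 54 mm behind the grasp point. The pads swing forward as they close: fully open they stand 13 mm farther back than shut.
Start: joints at [-89.055, 21.807, 74.336, -0, 83.858, -12.336], TCP at [0.126, -0.535, 0.25] pointing down, gripper open.
Joint ranges: [-178.18, 178.18], [-50.72, 133.34], [12.68, 142.11], [-81.47, 261.47], [9.98, 163.14], [-165.26, 165.26]. Speed limits (degrees/s): [136.94, 136.94, 180, 180, 180, 180].

### API

Orientations are given as a 3x3 rotation matrix whose columns are the frame's x, y, z axes.
In Python, from rig import env, cams, order gives the robot as it stands.
- The arm moves only by the tool step_arm, never from a script. Its argument "steps" is a list of rows, each an object with "xyz": the shift along the tool's x, y, z normalised to -1 to 1, where 1 is 0.04 m, a list of three; "turn": the turn, a rotation vector about the tool's x, y, z normalised to -1 to 1, where 1 is 0.08 rad, a list of three; "gripper": the gripper command: -1 is shut, 1 is fully open, values between are in proportion. A call has 1 to 20 rows; each row shifts and turns the commanded pose from where the row before left it, along the tool's axes as they then stand; what a row does not reach is not made up. A row lasts 1/12 s, in which the tool goes at most 41.7 mm and 7.16 degrees, less where a joint would pass 70% of its speed; a pose out of reach is approached as far as the arm can. A call with a number of a shift or a turn outside -1 to 1 is refused whole. A call with a gripper value outside its range is refused whole. The fingers move at their own pace and stop on an object; "squeeze" is the grip in N (left out, the last holds). Time passes only in rows, so rows that do not move let the fingers close. It gives the time, the measured TCP pose, the force and the opening at its end, in the units of the state.
- env.observe(): the state, without advancing time (a new reading comes with each control period).
- cams.get_image(name): name is "scene" or "top" or "wrist"; returns (picture, depth): 420x560x3 uint8, red, green, blue; 420x560 float32, m along the optical axis (not along the pixel's ray), 0 where there is no reading.
- cams.camera_info(name): a dict with "fx", "fy", "cx", "cy" (pixels), "k1" (the pictures are not rectified: a ray, as slopes to the right and down, at radius r is drawn at 1 + k1 r^2 times it, then the intrinsics apply), "extrinsics" (4x4, takes a point from camera to world coordinates). Camera axes: x right, y down, z forward; pixel columns grow to the right and rows downward; lengths in m; the calibration is good to about 2 mm. A picture is of the moment at which its call begins: read the wrist's pose just before it. camera_info takes no time and is no camera call; for the wrist camera it gives the pose at the moment of the call.
- order.close_job(): hands the job in, once; it reports no verdict.
The state is a dict: "time_s": time; "q": joint angles; "qvel": joint speeds; "joint_efforts": joint torques, N m; "position": TCP position; "tool_rot": TCP orientation; "ft_force": force on the tool from outside, world axes, zero at the start; "wrist_torque": the same for the moment, N m; "grip_width": finger opening in m.
Only numpy, scipy, OpenCV 4.12 (cv2) and the standard library are available. Lean on these libraries where they do the work, as an engineer would, in place of code of your own. Each camera call takes 0.05 s, during which the arm holds its last target. There are 200 camera calls.

## Working session

There is one attempt and no reset: what is moved stays moved. The work goes in short steps, Python scripts to look and compute and a tool call to move; the robot and the scene stay as the last step left them, time stands still between calls to the robot, and variables do not carry over. Pictures are saved under pics/ and viewed, about 8 in all and at most 12, crops included, and the job is handed in when it is done.

Besides the shell and the picture viewer there is one more tool, called as name(argument=value, ...), one argument or row to a line, values as JSON. step_arm: Moves the arm, as the interface text tells. Scaled input: -1 to 1 covers 0.04 m each way for a shift and 0.08 rad each way for a turn. Its arguments: {"type":"object","properties":{"steps":{"type":"array"},"squeeze":{"type":"number"}},"required":["steps"]}

```bash
mkdir -p pics; ls; cat > h.py <<'E'
import numpy as np, cv2
from rig import env, cams, order
def shot(name, fn):
    info=cams.camera_info(name); im,d=cams.get_image(name)
    cv2.imwrite('pics/'+fn+'.png',im[:,:,::-1]); np.savez('pics/'+fn+'.npz',im=im,d=d,E=info['extrinsics'],K=[info[k] for k in('fx','fy','cx','cy','k1')])
    return im,d,info
def ray(info,u,v):
    K=np.array([[info['fx'],0,info['cx']],[0,info['fy'],info['cy']],[0,0,1.]])
    p=cv2.undistortPoints(np.array([[[u,v]]],float),K,np.array([info['k1'],0,0,0,0.]))[0,0]
    E=np.array(info['extrinsics']); return E[:3,3],E[:3,:3]@np.array([p[0],p[1],1.])
def onz(info,u,v,z):
    o,r=ray(info,u,v); return o+r*(z-o[2])/r[2]
def atd(info,u,v,d):
    o,r=ray(info,u,v); return o+r*d
E
python3 - <<'E'
from h import *
for n in('top','scene'):
    im,d,i=shot(n,n+'0'); print(n,i)
a=cv2.imread('pics/top0.png');b=cv2.imread('pics/scene0.png')
s=env.observe();print({k:np.round(v,4) for k,v in s.items()})
E
```

```text
pics
top {'fx': 482.86425027302965, 'fy': 482.86425027302965, 'cx': 283.65311821319784, 'cy': 207.04512155771366, 'k1': -0.005342882197517544, 'extrinsics': array([[ 2.32001722e-04, -9.85467062e-01,  1.69866463e-01,
         4.13113810e-01],
       [-9.99974074e-01, -1.45115901e-03, -7.05303258e-03,
         1.43890033e-02],
       [ 7.19703454e-03, -1.69860423e-01, -9.85441850e-01,
         8.52013433e-01],
       [ 0.00000000e+00,  0.00000000e+00,  0.00000000e+00,
         1.00000000e+00]])}
scene {'fx': 501.64119280956373, 'fy': 501.64119280956373, 'cx': 279.28838072746913, 'cy': 203.9675944303581, 'k1': -0.18288803378489704, 'extrinsics': array([[ 0.38922415,  0.67314824, -0.62878932,  1.10247654],
       [ 0.92102049, -0.2732615 ,  0.27757774, -0.21801591],
       [ 0.01502706, -0.68716781, -0.7263433 ,  0.69218852],
       [ 0.        ,  0.        ,  0.        ,  1.        ]])}
{'time_s': np.float64(0.1), 'q': array([-8.90554e+01,  2.18382e+01,  7.43779e+01, -9.00000e-04,
        8.38590e+01, -1.23341e+01]), 'qvel': array([ 0.0097, -0.1578, -0.0699, -0.0501,  0.0644, -0.0919]), 'joint_efforts': array([ 2.20000e-03, -4.49225e+01, -2.31656e+01, -2.00000e-04,
        3.70000e-03, -0.00000e+00]), 'position': array([ 0.1263, -0.5351,  0.2498]), 'tool_rot': array([[ 2.297e-01, -9.733e-01, -0.000e+00],
       [-9.733e-01, -2.297e-01,  1.300e-03],
       [-1.300e-03, -3.000e-04, -1.000e+00]]), 'ft_force': array([-0.7772, -0.0554, -0.4085]), 'wrist_torque': array([ 0.0138, -0.0178, -0.0061]), 'grip_width': np.float64(0.0854)}
```

View pics/top0.png

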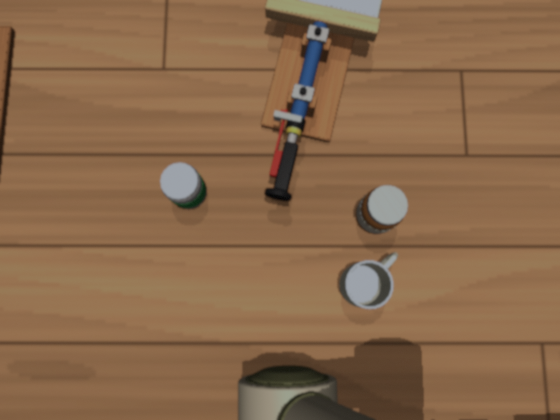

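View pics/scene0.png

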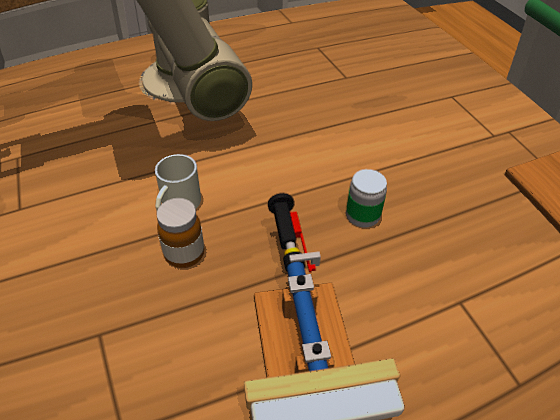

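The top view shows the grip running from about (291,140) to the end disc at (280,195), with the red button and arm on its left at (275,160). The blue tube runs from (300,110) to (318,30). The tin is at (182,185), the jar at (385,208) and the mug at (368,285), all well clear of the pull line, which goes down and slightly left. The scene view agrees, with the grip at (285,220) and the disc at (281,203).

```bash
python3 - <<'E'
from h import *
def load(f,n):
    z=np.load('pics/'+f+'.npz'); return z['im'],z['d'],dict(zip(('fx','fy','cx','cy','k1'),z['K']),extrinsics=z['E'])
im,d,i=load('top0','top')
hsv=cv2.cvtColor(im,cv2.COLOR_RGB2HSV); H,S,V=[hsv[...,k].astype(int) for k in range(3)]
box=np.zeros(H.shape,bool); box[10:205,255:340]=1
def pts(m,z=None):
    v,u=np.nonzero(m&box)
    if z is None: return np.array([atd(i,a,b,d[b,a]) for a,b in zip(u,v)])
    return np.array([onz(i,a,b,z) for a,b in zip(u,v)])
blue=(H>100)&(H<130)&(S>150)&(V>60)
red=((H<5)|(H>174))&(S>180)&(V>90)
blk=(V<55); blk[:120]=0
yel=(H>24)&(H<34)&(S>150)&(V>90); yel[:115]=0
for n,m,z in(('blue',blue,.083),('red',red,.084),('blk',blk,.083),('yel',yel,.085)):
    P=pts(m); Q=pts(m,z); c=Q.mean(0); w,v=np.linalg.eigh(np.cov(Q[:,:2].T)); ax=v[:,1]*np.sign(v[0,1])
    t=(Q-c)[:,:2]@ax; 
    print(n,len(P),'depth med',np.round(np.median(P,0),4),'max z',P[:,2].max().round(4),'plane c',np.round(c,4),'axis deg',np.degrees(np.arctan2(ax[1],ax[0])).round(2),'ext',t.min().round(4),t.max().round(4))
# axis fit via depth: blue + black
B=pts(blue);K=pts(blk); B=B[B[:,2]>.06];K=K[K[:,2]>.055]
cb=B.mean(0);v=np.linalg.eigh(np.cov(B[:,:2].T))[1][:,1];v*=np.sign(v[0]);print('blue depth axis',np.degrees(np.arctan2(v[1],v[0])),cb)
t=(K-cb)[:,:2]@v; s=(K-cb)[:,:2]@np.array([-v[1],v[0]])
for a in np.arange(t.min(),t.max(),.01):
    k=(t>=a)&(t<a+.01)
    if k.any(): print(a.round(3),k.sum(),'s',s[k].min().round(4),s[k].max().round(4),'z',K[k,2].max().round(4))
E
```

```text
blue 662 depth med [ 0.7837 -0.0338  0.0873] max z 0.852 plane c [ 0.7794 -0.0328  0.083 ] axis deg -13.45 ext -0.0762 0.0924
red 9 depth med [0.5992 0.0263 0.084 ] max z 0.0862 plane c [0.6002 0.0261 0.084 ] axis deg -44.27 ext -0.0036 0.0104
blk 958 depth med [0.6013 0.0067 0.0884] max z 0.852 plane c [0.6082 0.007  0.083 ] axis deg -14.39 ext -0.0522 0.0902
yel 4 depth med [0.6762 0.     0.0841] max z 0.0855 plane c [ 0.6758 -0.0037  0.085 ] axis deg 76.64 ext -0.0115 0.0042
blue depth axis -11.152269014442622 [ 0.77461978 -0.03217473  0.09279644]
-0.364 7 s -0.0242 -0.0242 z 0.852
-0.224 162 s -0.0112 0.0303 z 0.0995
-0.214 99 s -0.0106 0.0294 z 0.1008
-0.204 83 s -0.0037 0.018 z 0.0921
-0.194 79 s -0.004 0.0175 z 0.0914
-0.184 81 s -0.0046 0.0167 z 0.091
-0.174 75 s -0.0049 0.0159 z 0.0916
-0.164 76 s -0.0053 0.0152 z 0.091
-0.154 75 s -0.0059 0.0149 z 0.0921
-0.144 77 s -0.0068 0.0147 z 0.0915
-0.134 54 s -0.0049 0.0144 z 0.0918
-0.104 39 s -0.0094 0.0188 z 0.0942
-0.094 48 s -0.0097 0.0179 z 0.0938
-0.084 3 s -0.0091 -0.0072 z 0.0853
```

step_arm(
  steps=[
    {"xyz": [0, 0, 0], "turn": [0, 0, 0.98], "gripper": 1},
    {"xyz": [0, 0, 0], "turn": [0, 0, 0.98], "gripper": 1},
    {"xyz": [0, 0, 0], "turn": [0, 0, 0.98], "gripper": 1},
    {"xyz": [0, 0, 0], "turn": [0, 0, 0.98], "gripper": 1},
    {"xyz": [0, 0, 0], "turn": [0, 0, 0.98], "gripper": 1},
    {"xyz": [0, 0, 0], "turn": [0, 0, 0.98], "gripper": 1},
    {"xyz": [-0.8, -0.43, 0], "turn": [0, 0, 0], "gripper": 1},
    {"xyz": [-0.8, -0.43, 0], "turn": [0, 0, 0], "gripper": 1},
    {"xyz": [-0.8, -0.43, 0], "turn": [0, 0, 0], "gripper": 1},
    {"xyz": [-0.8, -0.43, 0], "turn": [0, 0, 0], "gripper": 1},
    {"xyz": [-0.8, -0.43, 0], "turn": [0, 0, 0], "gripper": 1},
    {"xyz": [-0.8, -0.43, 0], "turn": [0, 0, 0], "gripper": 1},
    {"xyz": [-0.8, -0.43, 0], "turn": [0, 0, 0], "gripper": 1},
    {"xyz": [-0.8, -0.43, 0], "turn": [0, 0, 0], "gripper": 1},
    {"xyz": [-0.8, -0.43, 0], "turn": [0, 0, 0], "gripper": 1},
    {"xyz": [-0.8, -0.43, 0], "turn": [0, 0, 0], "gripper": 1},
  ],
)

```text
time_s: 1.43
position: [0.3699, -0.2634, 0.2502]
tool_rot: [[-0.237, -0.972, -0.0], [-0.972, 0.237, 0.0], [-0.0, 0.0, -1.0]]
ft_force: [0.9, -0.7, -0.1]
grip_width: 0.0856
```

step_arm(
  steps=[
    {"xyz": [-0.8, -0.43, 0], "turn": [0, 0, 0], "gripper": 1},
    {"xyz": [-0.8, -0.43, 0], "turn": [0, 0, 0], "gripper": 1},
    {"xyz": [-0.8, -0.43, 0], "turn": [0, 0, 0], "gripper": 1},
    {"xyz": [-0.8, -0.43, 0], "turn": [0, 0, 0], "gripper": 1},
    {"xyz": [-0.8, -0.43, 0], "turn": [0, 0, 0], "gripper": 1},
    {"xyz": [-0.8, -0.43, 0], "turn": [0, 0, 0], "gripper": 1},
    {"xyz": [-0.8, -0.43, 0], "turn": [0, 0, 0], "gripper": 1},
    {"xyz": [-0.8, -0.43, 0], "turn": [0, 0, 0], "gripper": 1},
    {"xyz": [-0.8, -0.43, 0], "turn": [0, 0, 0], "gripper": 1},
    {"xyz": [-0.8, -0.43, 0], "turn": [0, 0, 0], "gripper": 1},
    {"xyz": [0, 0, 0], "turn": [0, 0, 0], "gripper": 1},
    {"xyz": [0, 0, 0], "turn": [0, 0, 0], "gripper": 1},
  ],
)

```text
time_s: 2.43
position: [0.6123, 0.0067, 0.2493]
tool_rot: [[-0.234, -0.972, -0.002], [-0.972, 0.234, 0.0], [0.0, 0.002, -1.0]]
ft_force: [0.1, -0.1, 0.5]
grip_width: 0.0853
```

```bash
python3 - <<'E'
from h import *
s=env.observe();print(s['position'],s['tool_rot'],s['q'],s['time_s'],s['ft_force'])
im,d,i=shot('wrist','w1'); print(i)
E
```

```text
[0.61227421 0.00669202 0.24928205] [[-2.33780057e-01 -9.72288316e-01 -1.52171297e-03]
 [-9.72289495e-01  2.33780012e-01  2.09790891e-04]
 [ 1.51768845e-04  1.52859046e-03 -9.99998820e-01]] [-1.04356728e+01  2.82681517e+01  6.37622474e+01 -3.97342066e-03
  8.80575236e+01  9.30841939e+01] 2.4333 [ 0.08384206 -0.14262468  0.49778968]
{'fx': 314.9417805661359, 'fy': 314.9417805661359, 'cx': 279.72233104018125, 'cy': 208.88586367988216, 'k1': -0.0554614368590671, 'extrinsics': array([[-2.32985202e-01, -9.33830860e-01, -2.71436587e-01,
         6.81549666e-01],
       [-9.72480280e-01,  2.23733742e-01,  6.50024459e-02,
        -9.64594014e-03],
       [ 2.82332533e-05,  2.79111336e-01, -9.60258747e-01,
         3.73261786e-01],
       [ 0.00000000e+00,  0.00000000e+00,  0.00000000e+00,
         1.00000000e+00]])}
```

View pics/w1.png

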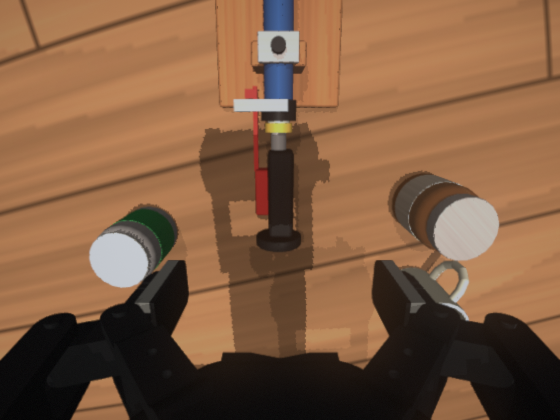

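The wrist view shows the grip nearly upright in the image, at columns 269–293 and rows 150–232. The end disc is at (279,240), the button at (262,192) on the left, the yellow ring at (279,127) and the steel catch at (260,105).

```bash
python3 - <<'E'
from h import *
z=np.load('pics/w1.npz'); im,d=z['im'],z['d']; i=dict(zip(('fx','fy','cx','cy','k1'),z['K']),extrinsics=z['E'])
hsv=cv2.cvtColor(im,cv2.COLOR_RGB2HSV); H,S,V=[hsv[...,k].astype(int) for k in range(3)]
print([ (r,im[r,279].tolist()) for r in range(134,156,2)])
blk=(V<50); blk[:,:262]=0; blk[:,300:]=0
L=[];R=[]
for r in range(156,228,8):
    c=np.nonzero(blk[r])[0]; l,rr=c.min()-.5,c.max()+.5
    # top face corners at z=.088
    L.append(onz(i,l,r,.088));R.append(onz(i,rr,r,.088)); print(r,l,rr,np.round(L[-1],4),np.round(R[-1],4),(np.linalg.norm(L[-1]-R[-1])).round(4), np.round(atd(i,279,r,d[r,279]),4))
M=(np.array(L)+R)/2
f=np.polyfit(M[:,0],M[:,1],1); print('grip axis deg',np.degrees(np.arctan(f[0])), 'fit',f)
bl=(H>100)&(H<130)&(S>150)&(V>50); B=[]
for r in list(range(0,28,4))+list(range(74,98,4)):
    c=np.nonzero(bl[r,255:305])[0]+255
    if len(c)>5: B.append((onz(i,c.min()-.5,r,.078)+onz(i,c.max()+.5,r,.078))/2)
B=np.array(B);g=np.polyfit(B[:,0],B[:,1],1);print('blue',np.degrees(np.arctan(g[0])),B.mean(0),'grip line at same x',np.polyval(f,B[:,0].mean()))
print('front z=.088',onz(i,279,149.5,.088), 'disc rear, z.075?',[onz(i,279,r,.098) for r in (229,)], onz(i,279,251,.075))
col=np.nonzero(V[:,280]<50)[0];print('black rows col280',col[(col>90)&(col<270)])
red=((H<5)|(H>174))&(S>180)&(V>60)
n,lab,st,ce=cv2.connectedComponentsWithStats(red.astype(np.uint8)); print(st[st[:,4]>20])
v,u=np.nonzero(red[165:220,250:275]);u=u+250;v=v+165
print('red outer corners z=.084',onz(i,255.5,168,.084),onz(i,255.5,216,.084))
yv,yu=np.nonzero((H>24)&(H<34)&(S>150)&(V>90)&(np.arange(420)[:,None]<140)&(np.arange(420)[:,None]>115));print('yellow',yv.min(),yv.max(),yu.min(),yu.max())
E
```

```text
[(134, [101, 92, 87]), (136, [119, 110, 105]), (138, [121, 111, 105]), (140, [120, 111, 105]), (142, [120, 111, 105]), (144, [121, 112, 106]), (146, [120, 111, 106]), (148, [119, 110, 105]), (150, [75, 67, 63]), (152, [39, 28, 23]), (154, [41, 31, 26])]
156 267.5 292.5 [0.6517 0.0088 0.088 ] [ 0.6465 -0.0131  0.088 ] 0.0225 [ 0.6493 -0.0013  0.0878]
164 267.5 293.5 [0.6447 0.0106 0.088 ] [ 0.6392 -0.0124  0.088 ] 0.0236 [6.421e-01 5.000e-04 8.700e-02]
172 268.5 292.5 [0.6374 0.0115 0.088 ] [ 0.6323 -0.0099  0.088 ] 0.0219 [0.6351 0.0021 0.0879]
180 268.5 292.5 [0.6302 0.0133 0.088 ] [ 0.6251 -0.0082  0.088 ] 0.0221 [0.6283 0.0038 0.0899]
188 268.5 292.5 [0.6229 0.0151 0.088 ] [ 0.6177 -0.0065  0.088 ] 0.0222 [0.6209 0.0056 0.089 ]
196 268.5 292.5 [0.6155 0.0169 0.088 ] [ 0.6103 -0.0048  0.088 ] 0.0224 [0.6132 0.0074 0.0878]
204 268.5 292.5 [0.608  0.0188 0.088 ] [ 0.6028 -0.0031  0.088 ] 0.0225 [0.6058 0.0092 0.0884]
212 268.5 292.5 [0.6004 0.0207 0.088 ] [ 0.5951 -0.0014  0.088 ] 0.0227 [0.5979 0.0111 0.0874]
220 268.5 291.5 [0.5927 0.0226 0.088 ] [0.5876 0.0013 0.088 ] 0.0219 [0.5903 0.0129 0.0879]
grip axis deg -13.453877290692828 fit [-0.23922753  0.15277792]Traceback (most recent call last):
  File "<stdin>", line 17, in <module>
IndexError: too many indices for array: array is 1-dimensional, but 2 were indexed
```

The measurements fit together. The grip top reads z = 0.088, the axis is -13.5° (the tool is already aligned with it), and the centre is about (0.616, 0.0055). Next I descend with the gripper open.

step_arm(
  steps=[
    {"xyz": [0, -0.1, 0.7], "turn": [0, 0, 0], "gripper": 1},
    {"xyz": [0, 0, 0.7], "turn": [0, 0, 0], "gripper": 1},
    {"xyz": [0, 0, 0.7], "turn": [0, 0, 0], "gripper": 1},
    {"xyz": [0, 0, 0.7], "turn": [0, 0, 0], "gripper": 1},
    {"xyz": [0, 0, 0.5], "turn": [0, 0, 0], "gripper": 1},
    {"xyz": [0, 0, 0.5], "turn": [0, 0, 0], "gripper": 1},
    {"xyz": [0, 0, 0.4], "turn": [0, 0, 0], "gripper": 1},
    {"xyz": [0, 0, 0.16], "turn": [0, 0, 0], "gripper": 1},
    {"xyz": [0, 0, 0], "turn": [0, 0, 0], "gripper": 1},
    {"xyz": [0, 0, 0], "turn": [0, 0, 0], "gripper": 1},
  ],
)

```text
time_s: 3.32
position: [0.6158, 0.0036, 0.0767]
tool_rot: [[-0.237, -0.971, 0.001], [-0.971, 0.237, -0.0], [0.0, -0.001, -1.0]]
ft_force: [0.2, -0.2, 0.1]
grip_width: 0.0852
```

```bash
python3 - <<'E'
from h import *
s=env.observe();print(s['position'],s['time_s'],s['ft_force'])
im,d,i=shot('wrist','w2')
e=np.linalg.inv(i['extrinsics'])
def px(p):
    c=e@np.append(p,1); x,y=c[:2]/c[2]; k=1+i['k1']*(x*x+y*y); return i['fx']*x*k+i['cx'],i['fy']*y*k+i['cy']
print(px(s['position']),px([.616,.0055,.088]))
E
```

```text
[0.61579225 0.00362903 0.07669237] 3.3167 [ 0.204323   -0.22762175  0.13768634]
(np.float64(280.38812816363), np.float64(285.0596637967517)) (np.float64(275.873199225467), np.float64(299.5878866547988))
```

View pics/w2.png

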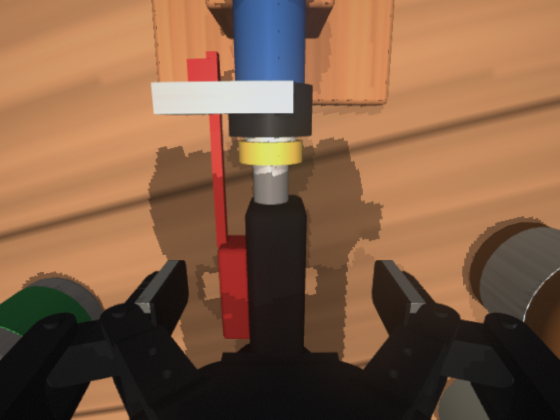

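The wrist view shows the grip at columns 247–306, so its centre is at 276.5 against the tool's 280. The button spans rows 236–338 and sits about level with the pads, and both fingers are clear. I'll shift 2 mm towards the button and 1.5 mm down, then close.

step_arm(
  steps=[
    {"xyz": [-0.06, 0, 0.04], "turn": [0, 0, 0], "gripper": 1},
    {"xyz": [0, 0, 0], "turn": [0, 0, 0], "gripper": -1},
    {"xyz": [0, 0, 0], "turn": [0, 0, 0], "gripper": -1},
    {"xyz": [0, 0, 0], "turn": [0, 0, 0], "gripper": -1},
    {"xyz": [0, 0, 0], "turn": [0, 0, 0], "gripper": -1},
    {"xyz": [0, 0, 0], "turn": [0, 0, 0], "gripper": -1},
    {"xyz": [0, 0, 0], "turn": [0, 0, 0], "gripper": -1},
    {"xyz": [0, 0, 0], "turn": [0, 0, 0], "gripper": -1},
    {"xyz": [0, 0, 0], "turn": [0, 0, 0], "gripper": -1},
    {"xyz": [0, 0, 0], "turn": [0, 0, 0], "gripper": -1},
    {"xyz": [0, 0, 0], "turn": [0, 0, 0], "gripper": -1},
    {"xyz": [0, 0, 0], "turn": [0, 0, 0], "gripper": -1},
  ],
  squeeze=60,
)

```text
time_s: 4.37
position: [0.6167, 0.0074, 0.0752]
tool_rot: [[-0.236, -0.972, 0.002], [-0.972, 0.236, 0.001], [-0.001, -0.001, -1.0]]
ft_force: [-0.2, 3.4, 5.9]
grip_width: 0.0279
```

Opening is 27.9 mm, so the button is fully in, and the side forces are small. I'll pull the first 40 mm.

step_arm(
  steps=[
    {"xyz": [0, 0.1, 0], "turn": [0, 0, 0], "gripper": -1},
    {"xyz": [0, 0.15, 0], "turn": [0, 0, 0], "gripper": -1},
    {"xyz": [0, 0.15, 0], "turn": [0, 0, 0], "gripper": -1},
    {"xyz": [0, 0.15, 0], "turn": [0, 0, 0], "gripper": -1},
    {"xyz": [0, 0.15, 0], "turn": [0, 0, 0], "gripper": -1},
    {"xyz": [0, 0.15, 0], "turn": [0, 0, 0], "gripper": -1},
    {"xyz": [0, 0.15, 0], "turn": [0, 0, 0], "gripper": -1},
    {"xyz": [0, 0, 0], "turn": [0, 0, 0], "gripper": -1},
    {"xyz": [0, 0, 0], "turn": [0, 0, 0], "gripper": -1},
  ],
)

```text
time_s: 5.12
position: [0.5785, 0.0165, 0.0752]
tool_rot: [[-0.236, -0.972, 0.003], [-0.972, 0.236, 0.001], [-0.001, -0.003, -1.0]]
ft_force: [4.5, 3.9, 3.7]
grip_width: 0.0278
```

step_arm(
  steps=[
    {"xyz": [0, 0.15, 0], "turn": [0, 0, 0], "gripper": -1},
    {"xyz": [0, 0.15, 0], "turn": [0, 0, 0], "gripper": -1},
    {"xyz": [0, 0.15, 0], "turn": [0, 0, 0], "gripper": -1},
    {"xyz": [0, 0.15, 0], "turn": [0, 0, 0], "gripper": -1},
    {"xyz": [0, 0.15, 0], "turn": [0, 0, 0], "gripper": -1},
    {"xyz": [0, 0.15, 0], "turn": [0, 0, 0], "gripper": -1},
    {"xyz": [0, 0.15, 0], "turn": [0, 0, 0], "gripper": -1},
    {"xyz": [0, 0.15, 0], "turn": [0, 0, 0], "gripper": -1},
    {"xyz": [0, 0.15, 0], "turn": [0, 0, 0], "gripper": -1},
    {"xyz": [0, 0.15, 0], "turn": [0, 0, 0], "gripper": -1},
    {"xyz": [0, 0, 0], "turn": [0, 0, 0], "gripper": -1},
    {"xyz": [0, 0, 0], "turn": [0, 0, 0], "gripper": -1},
  ],
)

```text
time_s: 6.12
position: [0.5215, 0.0303, 0.0752]
tool_rot: [[-0.236, -0.972, 0.006], [-0.972, 0.236, -0.0], [-0.001, -0.006, -1.0]]
ft_force: [9.2, 3.2, 1.1]
grip_width: 0.0278
```

step_arm(
  steps=[
    {"xyz": [0, 0.15, 0], "turn": [0, 0, 0], "gripper": -1},
    {"xyz": [0, 0.15, 0], "turn": [0, 0, 0], "gripper": -1},
    {"xyz": [0, 0.15, 0], "turn": [0, 0, 0], "gripper": -1},
    {"xyz": [0, 0.15, 0], "turn": [0, 0, 0], "gripper": -1},
    {"xyz": [0, 0.1, 0], "turn": [0, 0, 0], "gripper": -1},
    {"xyz": [0, 0, 0], "turn": [0, 0, 0], "gripper": -1},
    {"xyz": [0, 0, 0], "turn": [0, 0, 0], "gripper": -1},
  ],
)

```text
time_s: 6.7
position: [0.4946, 0.0368, 0.0752]
tool_rot: [[-0.237, -0.972, 0.007], [-0.972, 0.237, -0.0], [-0.001, -0.007, -1.0]]
ft_force: [10.1, 2.9, 0.9]
grip_width: 0.0278
```

step_arm(
  steps=[
    {"xyz": [0, 0.05, 0], "turn": [0, 0, 0], "gripper": -1},
    {"xyz": [0, 0.05, 0], "turn": [0, 0, 0], "gripper": -1},
    {"xyz": [0, 0.05, 0], "turn": [0, 0, 0], "gripper": -1},
    {"xyz": [0, 0, 0], "turn": [0, 0, 0], "gripper": -1},
    {"xyz": [0, 0, 0], "turn": [0, 0, 0], "gripper": -1},
  ],
)

```text
time_s: 7.12
position: [0.4902, 0.0378, 0.0753]
tool_rot: [[-0.237, -0.972, 0.01], [-0.972, 0.237, -0.001], [-0.002, -0.01, -1.0]]
ft_force: [16.7, 1.4, -3.1]
grip_width: 0.0274
```

The grip has moved 130.1 mm and the force has jumped, so it is at the second stop. I'll add a small extra push for margin and check with pictures.

step_arm(
  steps=[
    {"xyz": [0, 0.05, 0], "turn": [0, 0, 0], "gripper": -1},
    {"xyz": [0, 0, 0], "turn": [0, 0, 0], "gripper": -1},
    {"xyz": [0, 0, 0], "turn": [0, 0, 0], "gripper": -1},
    {"xyz": [0, 0, 0], "turn": [0, 0, 0], "gripper": -1},
    {"xyz": [0, 0, 0], "turn": [0, 0, 0], "gripper": -1},
  ],
)

```text
time_s: 7.53
position: [0.49, 0.0379, 0.0754]
tool_rot: [[-0.237, -0.971, 0.014], [-0.972, 0.237, -0.001], [-0.002, -0.014, -1.0]]
ft_force: [22.6, 0.8, -8.9]
grip_width: 0.028
```

```bash
python3 - <<'E'
from h import *
s=env.observe();print(s['position'],s['time_s'],s['ft_force'],s['grip_width'])
shot('scene','s3');shot('wrist','w3')
a=cv2.imread('pics/s3.png')[130:400,130:420];b=cv2.imread('pics/w3.png')
a=cv2.resize(a,(400,372));b=cv2.resize(b,(400,300));b=cv2.copyMakeBorder(b,0,72,0,0,0)
cv2.imwrite('pics/c3.png',np.hstack([a,b]))
E
```

```text
[0.49000342 0.03789294 0.07543198] 7.5333 [22.55802676  0.83008025 -8.88779983] 0.02801729243839805
```

View pics/c3.png

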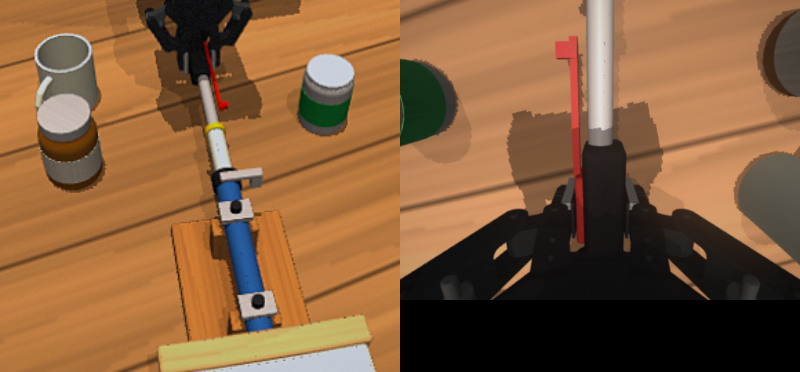

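The picture shows both stages out. The bright rod runs from the grip to the yellow ring, and the aluminium sleeve runs from the ring to the collar. The button is between the pads and the bystanders are where they were. The last 2 mm of push moved the grip only 0.2 mm, so it is against a hard stop.

```bash
python3 - <<'E'
from h import *
s=env.observe();print(s['position'],s['ft_force'],s['grip_width'],s['time_s']); print(order.close_job())
E
```

```text
[0.4899689  0.03788638 0.07541946] [23.44631877  1.02222934 -8.2301907 ] 0.028009838698889837 7.6333
the job is handed in; nothing more can be done
None
```

The brush handle is drawn out fully to the second stop, and the arm is still holding it there with the button squeezed in. I handed the job in at 7.6 s.

- **Grip and button:** I took the black grip from above at its centre with 60 N. The jaws read 28.0 mm, against the 29 mm given for a fully squeezed button. I put the 1 mm difference down to the pads giving slightly.
- **Extension:** I drew the handle straight along its axis for 130 mm (130.3 mm measured). The last 2 mm of commanded pull moved it only about 0.2 mm and raised the pulling force to about 23 N, so it is on the hard stop.
- **Last pictures:** Both the rod and the sleeve with the yellow ring were out, and the button was between the pads. The jar, tin and mug looked untouched and undisturbed. I judged that by eye and did not re-measure their positions.

No checks failed or disagreed.

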